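# Clear the offcuts off the tray into its tilt-out bin

## Robot

A 7-joint arm with a two-finger parallel gripper is mounted at the origin on the work surface. World frame = base frame: x ahead of the robot, y to its left, z up, the work surface at z = 0. Lengths are in m, angles in rad, forces in N, time in s.
With the tool pointing down it reaches from about 0.4 to 0.85 m from the base axis. Payload 4.5 kg.
Tool frame: the origin (TCP) lies on the centre line of the jaws, within the pads' length; the fingertips stand r.tips_ahead ahead of it and the grasp point (between the pads) is the TCP (r.tips_ahead is the distance from the TCP to the fingertips, in m); z points along the fingers, y is the direction in which the jaws open and shut (so a half turn about z gives the same grasp; the last joint's range is limited). The gripper opens to 88 mm and grips with 3 to 60 N. Pads are 18 mm wide; open, the fingers measure 123 mm over their backs; the gripper's body (75 mm by 187 mm) begins 45 mm behind the grasp point.
Start: joints at [1.173, 0.689, -0.195, 1.565, 0.157, 0.902, -0.215], TCP at [0.262, -0.568, 0.228] pointing down, gripper open.
Joint ranges: [-3.01, 3.01], [-0.46, 2.08], [-1.47, 1.51], [0.13, 2.56], [-1, 4.14], [0.04, 2.09], [-2.66, 2.66]. Speed limits (rad/s): [2.57, 2.57, 3.14, 3.14, 3.14, 3.14, 3.14].

## Interface

Orientations are given as a unit quaternion [x, y, z, w].
In Python, from plant import r gives the robot as it stands.
- The arm moves only by the shell command python3 -m inch 'ROWS' [FORCE]. ROWS is JSON, a list of rows, each a list of 5 numbers: the shift along the world's x, y, z in units of 25 mm (1.0 is 25 mm), then the turn about the world's z in units of 6 degrees (1.0 is 6 degrees), then the finger opening in mm, from 0 to 88.1. A call has 1 to 5 rows; each row shifts and turns the commanded pose from where the row before left it; what a row does not reach is not made up. A row lasts 1/10 s, in which the tool goes at most 50 mm and 8.59 degrees, less where a joint would pass 70% of its speed; a pose out of reach is approached as far as the arm can. A call is refused whole if a number of a shift passes 1 or a number of a turn 1, either way. A call with a gripper value outside its range is refused whole. The fingers move at their own pace and stop on an object; FORCE is the grip in N (left out, the last holds). Time passes only in rows, so rows that do not move let the fingers close. It gives the time, the measured TCP pose, the force and the opening at its end, in the units of the state.
- r.get_state(): the state, without advancing time (a new reading comes with each control period).
- r.snapshot(name): name is "scene" or "side" or "wrist"; returns a dict with "pixels" (384x512x3 uint8, red, green, blue), "range_z" (384x512 float32, m along the optical axis (not along the pixel's ray), 0 where there is no reading), "K" (3x3 intrinsics, pixels), "k1" (the pictures are not rectified: a ray, as slopes to the right and down, at radius r is drawn at 1 + k1 r^2 times it, then the intrinsics apply), "position" and "attitude" of the camera in the world. Camera axes: x right, y up, looking along -z (the intrinsics and any distortion apply to the point x, -y, -z); pixel columns grow to the right and rows downward; lengths in m; the calibration is good to about 2 mm. A picture is of the moment at which its call begins.
- r.finish_job(): hands the job in, once; it reports no verdict.
The state is a dict: "clock": time; "q": joint angles; "qd": joint speeds; "joint_torque": joint torques, N m; "tool_pos": TCP position; "eef_rot": TCP orientation; "contact_force": force on the tool from outside, world axes, zero at the start; "moment": the same for the moment, N m; "opening": opening from 0.0 (shut) to 1.0 (fully open).
Only numpy, scipy, OpenCV 4.12 (cv2) and the standard library are available. Lean on these libraries where they do the work, as an engineer would, in place of code of your own. Each camera call takes 0.05 s, during which the arm holds its last target. There are 200 camera calls.

## Task

Three wooden offcuts are left on the white tray, two of them jammed into its back corners. Tilt out the bin in the tray's front, get all three offcuts off the tray and into the bin, then push the bin fully shut with the offcuts inside; leave the jar, the headshell and the protractor where they are.

Things in the scene. Friction and masses are not known exactly. Their poses are not given: they have to be found in the camera images.
- tray: White slick plastic tray unit, fixed on an 18 mm thick cherry board. 150 mm deep (x), 216 wide (y), 125 high. Origin: centre of its underside; x points to its back, its open front faces -x (roughly to the robot). The tray floor is its top, at z = 101 mm, from x = -75 (front edge, no rim) to 60 mm and y = -90 to 90 mm; the back and side rims round it stand 24 mm above it.
- notch (a point): Centre of a finger notch in the middle of the tray floor's front edge (tray x = -59, z = 101 mm): 44 mm wide (y), 32 deep (x from the front edge at -75 to -43), cut right through the 6 mm floor into the bin below. A fingertip put down it is behind the bin's front panel and can pull the panel out.
- bin (a joint): Tilt of the bin (rad): 0 shut (front panel upright), grows as its top tips forward (tray -x), hard stop at 0.8. Hinged along y at the foot of the front (tray x = -70, z = 10 mm). Stays where left; about 2 N at the panel's top moves it. Fully out, the mouth between tray edge and panel top is 60 mm wide, 190 long; things falling off the tray's front edge slide down into it.
- bin_top (a point): Middle of the top edge of the bin's front panel (white, 216 mm wide, 94 tall, 5 thick, no handle). Moves with the bin: shut, tray x = -78, z = 99 mm; fully out, tray x = -140, z = 66 mm. Shut, the bin runs back under the tray floor. To shut it, push it back from in front with a finger reaching 20 mm or more below this edge.
- bin_in (a point): Middle of the bin's inside floor; moves with the bin. Its axes are the tray's when the bin is shut (x to the back, z up). Inside, the bin spans x from -40 to 37 mm and y from -95 to 95 mm, and its front panel reaches z = 85 mm.
- square: Wood offcut, a block 34 x 34 mm, sawn by eye, 14 to 20 mm thick (feel for its top), 16 g, origin at the centre of its underside. Lies flat in a back corner of the tray, within 2 mm of both rims: no finger fits behind it. Pressed from above with a fingertip (5 to 15 N) it can be dragged away, as finger pads grip wood far better than the slick tray does.
- round: Wood offcut, a slice of dowel 34 mm in diameter, sawn by eye, 14 to 20 mm thick (feel for its top), 14 g, origin at the centre of its underside. Lies flat in the other back corner of the tray, as close to both rims, and can be dragged in the same way.
- long: Wood offcut, a bar 56 mm long (its x) and 24 mm wide (its y), 14 to 20 mm thick, 16 g, origin at the centre of its underside. Lies flat near the middle of the tray at any yaw.
- jar: Green glass jar with an aluminium twist cap, closed, 68 mm diameter, 85 mm high, standing on the board beside the tray; origin at the centre of its underside. To be left alone.
- headshell: Silver headshell with a black cartridge, about 60 x 30 x 22 mm, lying on the board beside the tray; origin under its middle. To be left alone.
- protractor: Flat black aluminium half-round protractor, 121 mm by 60 mm by 4 mm, lying on the board beside the tray; origin under its middle. To be left alone.
Things that resemble listed ones, but are neither listed nor needed, are in the scene too. What is shaped like the square but black is not meant. What is shaped like the long but pink is not meant.

How it is judged:
By the outcome, as a careful person would: the job done as asked, in the order asked, and still so for the second after the job is handed in, with the robot touching nothing.
It also fails if it takes over 58 s, if anything falls off the work surface, if the arm or the gripper's body presses on something with over 40 N, if the wrist force passes 120 N, or if a joint passes its speed limit or range.

## Working session

There is one attempt and no reset: what is moved stays moved. The work goes in short steps, Python scripts to look and compute and a shell command to move; the robot and the scene stay as the last step left them, time stands still between calls to the robot, and variables do not carry over. Pictures are saved under pics/ and viewed, about 8 in all and at most 12, crops included, and the job is handed in when it is done.

```bash
ls; mkdir -p pics; python3 - <<'E'
from plant import r
import cv2,pickle,numpy as np
ims=[]
for n in("scene","side","wrist"):
    s=r.snapshot(n); pickle.dump(s,open(f"pics/{n}0.pkl","wb")); ims.append(s["pixels"])
    print(n,s["position"],s["attitude"],s["K"],s["k1"])
cv2.imwrite("pics/a.png",cv2.cvtColor(ims[0],cv2.COLOR_RGB2BGR))
cv2.imwrite("pics/b.png",cv2.cvtColor(ims[1],cv2.COLOR_RGB2BGR))
print(r.tips_ahead,r.get_state())
E
```

```text
pics
scene [1.3019807  0.02677793 1.15243577] [0.21284815 0.20934085 0.68804805 0.66140907] [[458.29042351   0.         256.02043565]
 [  0.         458.29042351 199.20787357]
 [  0.           0.           1.        ]] 0.006248915499027089
side [0.30159409 0.45805154 0.69369924] [-0.09327895  0.33087136  0.90598589 -0.24700757] [[363.37965921   0.         256.01462466]
 [  0.         363.37965921 190.46856039]
 [  0.           0.           1.        ]] -0.10761796455474408
wrist [ 0.32934659 -0.5350179   0.3840944 ] [-0.12529794  0.08105843 -0.53286796  0.83293559] [[269.41588426   0.         254.22769744]
 [  0.         269.41588426 194.54722393]
 [  0.           0.           1.        ]] -0.0422266617681292
0.019 {'clock': 0.15, 'q': array([ 1.17278548,  0.68978535, -0.19452821,  1.56608502,  0.15733571,
        0.90250649, -0.21509882]), 'qd': array([-0.0002311 , -0.00247829, -0.00128524, -0.00249808, -0.00155387,
       -0.00095628, -0.00030898]), 'joint_torque': array([-1.31254164e-03, -5.27862453e+01, -1.26864418e+00, -1.53588778e+01,
       -5.25580707e-02,  3.91354944e-03,  1.11974273e-04]), 'tool_pos': array([ 0.26132653, -0.5672066 ,  0.2278034 ]), 'eef_rot': array([ 9.76773284e-01,  2.14274281e-01, -2.12149080e-04, -6.62403398e-04]), 'contact_force': array([0.39356055, 0.18187288, 0.24682123]), 'moment': array([-0.0122868 ,  0.03334601, -0.0272496 ]), 'opening': 0.9990771010800529}
```

View pics/a.png

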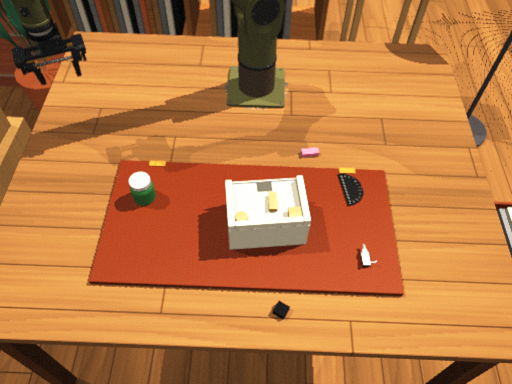

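View pics/b.png

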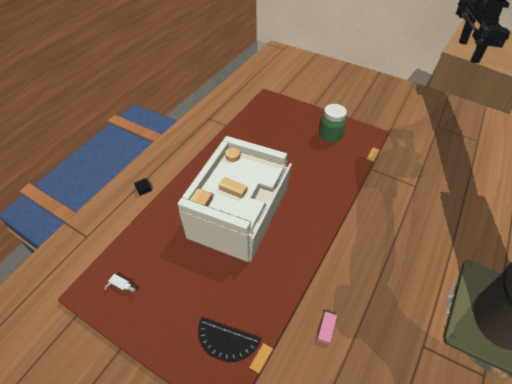

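The scene view shows the tray at about (267,213), with the round at (241,217), the square at (294,212) and the long bar at (272,202). The notch is at (264,186). The side view shows the same layout, with the bin shut.

```bash
cat > h.py <<'E'
import numpy as np,cv2,pickle
from scipy.spatial.transform import Rotation as R
def dirs(s,uv):
    uv=np.asarray(uv,float).reshape(-1,1,2)
    k=np.array([s["k1"],0,0,0,0.]); p=cv2.undistortPoints(uv,s["K"],k)[:,0]
    return np.c_[p[:,0],-p[:,1],-np.ones(len(p))]@R.from_quat(s["attitude"]).as_matrix().T
def cloud(s):
    h,w=s["range_z"].shape; v,u=np.mgrid[:h,:w]
    d=dirs(s,np.stack([u,v],-1).reshape(-1,2))
    P=s["position"]+d*s["range_z"].reshape(-1,1); P[s["range_z"].ravel()==0]=np.nan
    return P.reshape(h,w,3)
def onplane(s,uv,z):
    d=dirs(s,uv); return s["position"]+d*((z-s["position"][2])/d[:,2])[:,None]
E
python3 - <<'E'
from h import *
for n in("scene","side"):
    s=pickle.load(open(f"pics/{n}0.pkl","rb")); P=cloud(s); hsv=cv2.cvtColor(s["pixels"],cv2.COLOR_RGB2HSV)
    z=P[...,2]
    near=(abs(P[...,0]-0.65)<.25)&(abs(P[...,1])<.25)
    rim=near&(z>.137)&(z<.15)&(hsv[...,1]<60)
    q=P[rim][:,:2].astype(np.float32); print(n,rim.sum(),np.median(z[rim]),cv2.minAreaRect(q), q.min(0),q.max(0))
    up=near&(z>.09)&(z<.15)&(hsv[...,1]>70)
    lab,L,st,c=cv2.connectedComponentsWithStats(up.astype(np.uint8))
    for i in range(1,lab):
        if st[i,4]>20:
            m=L==i; zt=np.percentile(z[m],80); mm=m&(z>zt-.006)
            ho=onplane(s,np.argwhere(mm)[:,::-1],zt)[:,:2].astype(np.float32)
            print(c[i],st[i,4],'z',zt,'mean',P[m].mean(0),hsv[m].mean(0),cv2.minAreaRect(ho))
E
```

```text
scene 983 0.14253118103944895 ((0.6024384498596191, 0.047717586159706116), (0.15257741510868073, 0.21603597700595856), 6.603358745574951) [ 0.5154898  -0.06594972] [0.6894226  0.16220014]
[272.04191617 201.96407186] 167 z 0.13729850923878906 mean [0.60240822 0.06215159 0.13354846] [ 24.8502994   98.32335329 236.7245509 ] ((0.5998923182487488, 0.0636877566576004), (0.05559371039271355, 0.021195122972130775), 2.630610227584839)
[294.75373134 211.        ] 134 z 0.13971785210193793 mean [0.63058992 0.12281189 0.13612233] [ 25.44029851  96.23134328 246.6119403 ] ((0.6329259872436523, 0.12277267128229141), (0.025312721729278564, 0.03609447181224823), 2.588594913482666)
[240.54444444 216.01111111] 90 z 0.1349362945225132 mean [ 0.65038798 -0.0202796   0.13231488] [ 26.3         93.44444444 250.65555556] ((0.6506100296974182, -0.018437130376696587), (0.02447976917028427, 0.029024334624409676), 10.034004211425781)
side 1564 0.14167066181039456 ((0.5985344648361206, 0.04708629101514816), (0.1498555988073349, 0.21805091202259064), 7.615220069885254) [ 0.5111187 -0.0665818] [0.68460876 0.16399758]
[232.25       153.94318182] 176 z 0.13302874815443266 mean [ 0.64662109 -0.01502799  0.13044669] [ 18.05681818 100.98295455 193.13068182] ((0.6462433338165283, -0.01644235849380493), (0.0319790244102478, 0.03664378076791763), 51.18575668334961)
[232.4505814  187.31976744] 344 z 0.1353111461863308 mean [0.59191044 0.06819971 0.1322717 ] [ 18.81104651  99.93313953 195.125     ] ((0.591731071472168, 0.06715507805347443), (0.057328131049871445, 0.02712860517203808), 2.7113163471221924)
[201.54435484 196.81451613] 248 z 0.13813425851349345 mean [0.62902963 0.12316493 0.1367444 ] [ 18.63306452 101.10483871 199.54435484] ((0.6292998194694519, 0.12362589687108994), (0.03713670000433922, 0.03290356695652008), 5.979156494140625)
```

```bash

python3 -m inch '[[0.47,1,0,-1,0],[0.47,1,0,-1,0],[0.47,1,0,-1,0],[0.47,1,0,0,0],[0.47,1,0,0,0]]' 20
python3 -m inch '[[0.47,1,0,0,0],[0.47,1,0,0,0],[0.47,1,0,0,0],[0.47,1,0,0,0],[0.47,1,0,0,0]]'
python3 -m inch '[[0.47,1,0,0,0],[0.47,1,0,0,0],[0.47,1,0,0,0],[0.47,1,0,0,0],[0.47,1,0,0,0]]'
python3 -m inch '[[0.47,1,0,0,0],[0.47,1,0,0,0],[0.47,1,0,0,0],[0.47,1,0,0,0],[0.47,1,0,0,0]]'
```

```text
clock: 0.65
tool_pos: [0.3207, -0.4414, 0.2283]
eef_rot: [0.998, 0.059, -0.0, -0.0]
contact_force: [1.0, -0.1, 0.3]
opening: 0.57
clock: 1.15
tool_pos: [0.3793, -0.3165, 0.2283]
eef_rot: [0.998, 0.059, -0.0, -0.0]
contact_force: [0.1, 0.6, 0.3]
opening: 0.117
clock: 1.65
tool_pos: [0.4381, -0.1915, 0.2283]
eef_rot: [0.998, 0.059, -0.0, -0.0]
contact_force: [1.0, 0.2, -0.2]
opening: 0.005
clock: 2.15
tool_pos: [0.4968, -0.0665, 0.2283]
eef_rot: [0.998, 0.059, -0.0, 0.0]
contact_force: [0.7, 0.4, 0.3]
opening: 0.006
```

```bash

python3 -m inch '[[0.36,0.85,0,0,0],[0.36,0.85,0,0,0],[0.36,0.85,0,0,0],[0.36,0.85,0,0,0],[0.34,0.86,0,0,0]]'
cat > look.py <<'E'
import sys
from plant import r
from h import *
k,n=sys.argv[1],sys.argv[2]
s=r.snapshot(n); pickle.dump(s,open(f"pics/{n}{k}.pkl","wb"))
x=[int(v) for v in sys.argv[3:7]] or [0,512,0,384]
im=s["pixels"][x[2]:x[3],x[0]:x[1]]; f=min(800/im.shape[1],600/im.shape[0])
cv2.imwrite(f"pics/{n}{k}.png",cv2.cvtColor(cv2.resize(im,None,fx=f,fy=f),cv2.COLOR_RGB2BGR)); print('scale',f,s["position"])
E
python3 look.py 1 wrist
```

```text
clock: 2.65
tool_pos: [0.5412, 0.0398, 0.2282]
eef_rot: [0.998, 0.059, -0.0, 0.0]
contact_force: [-0.0, 0.4, -0.7]
opening: 0.009
scale 1.5625 [0.61573291 0.04911371 0.38460784]
```

View pics/wrist1.png

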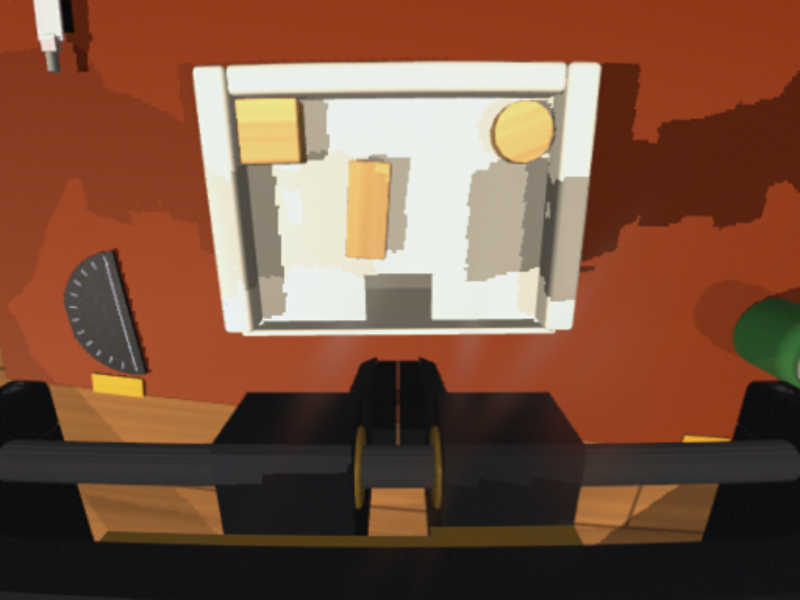

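The wrist view shows the notch between (365,274) and (432,274), with the front edge at about row 322. The square is at (269,130), the round at (524,131) and the bar at (368,210).

```bash
python3 - <<'E'
from h import *
s=pickle.load(open("pics/wrist1.pkl","rb")); P=cloud(s); z=P[...,2]; hsv=cv2.cvtColor(s["pixels"],cv2.COLOR_RGB2HSV)
f=1.5625
print('notch back corners',onplane(s,np.array([[365,274],[432,274]])/f-.2,.119))
print('front edge',onplane(s,np.array([[366,320],[432,320]])/f-.2,.119))
rim=(z>.136)&(z<.15)&(hsv[...,1]<70)
c,sz,a=cv2.minAreaRect(P[rim][:,:2].astype(np.float32)); print('rim',c,sz,a)
print('floor z',np.nanmedian(z[130:160,250:290]))
ctr=np.array([.600,.047]);t=np.radians(6.9);Rm=np.array([[np.cos(t),-np.sin(t)],[np.sin(t),np.cos(t)]])
m=(z>.125)&(z<.145)&(hsv[...,1]>70)&(hsv[...,0]>12)
n,L,st,cc=cv2.connectedComponentsWithStats(m.astype(np.uint8))
for i in range(1,n):
    if st[i,4]>200:
        mm=L==i; zt=np.median(z[mm]); ho=onplane(s,np.argwhere(mm)[:,::-1],zt)[:,:2]
        r_=cv2.minAreaRect(ho.astype(np.float32)); print(cc[i]*f,zt,r_,'tray',(np.array(r_[0])-ctr)@Rm)
print('notch tray',(onplane(s,np.array([[365,274],[432,274],[366,320],[432,320]])/f-.2,.119)[:,:2]-ctr)@Rm)
E
```

```text
notch back corners [[0.55205133 0.06268974 0.119     ]
 [0.55715529 0.01968518 0.119     ]]
front edge [[0.52078291 0.05902537 0.119     ]
 [0.52597974 0.01522096 0.119     ]]
rim (0.598408579826355, 0.04710867255926132) (0.1493903547525406, 0.2151118516921997) 7.327748775482178
floor z 0.11907292151772769
[269.11411986 129.91952864] 0.13851834363476645 ((0.6305651664733887, 0.12144889682531357), (0.03456079959869385, 0.03701423853635788), 7.397213459014893) tray [0.03928785 0.07023769]
[522.17127262 131.54750197] 0.13354783898492606 ((0.6466938257217407, -0.017464254051446915), (0.03358855098485947, 0.03441913053393364), 47.92555618286133) tray [ 0.03861111 -0.06960701]
[367.41787477 208.65110271] 0.13601442736160063 ((0.5934506058692932, 0.06384266912937164), (0.05522778257727623, 0.023958994075655937), 2.8298251628875732) tray [-0.00447853  0.01750751]
notch tray [[-0.04571648  0.0213365 ]
 [-0.04581592 -0.02196976]
 [-0.07719866  0.02145517]
 [-0.07730198 -0.02265631]]
```

```bash

python3 -m inch '[[-0.04,0,-0.9,0,0],[0,0,-0.9,0,0],[0,0,-0.9,0,0],[0,0,-0.9,0,0],[0,0,-0.84,0,0]]' 
python3 -m inch '[[0,0,0,0,0]]'
```

```text
clock: 3.2
tool_pos: [0.5397, 0.0384, 0.1164]
eef_rot: [0.998, 0.059, -0.0, 0.0]
contact_force: [0.5, 0.2, -0.7]
opening: 0.002
clock: 3.3
tool_pos: [0.5379, 0.0383, 0.1151]
eef_rot: [0.998, 0.059, -0.003, 0.0]
contact_force: [-0.9, 0.1, 0.4]
opening: 0.002
```

```bash

python3 -m inch '[[-0.3,-0.04,0,0,0],[-0.28,-0.035,-0.04,0,0],[-0.28,-0.035,-0.04,0,0],[-0.27,-0.033,-0.1,0,0],[-0.27,-0.033,-0.1,0,0]]' 
python3 -m inch '[[-0.24,-0.03,-0.16,0,0],[-0.24,-0.03,-0.16,0,0],[-0.24,-0.03,-0.2,0,0],[-0.24,-0.03,-0.2,0,0],[0,0,0,0,0]]'
```

```text
clock: 3.8
tool_pos: [0.5046, 0.0344, 0.1108]
eef_rot: [0.998, 0.059, 0.0, 0.0]
contact_force: [-0.2, 0.5, 0.0]
opening: 0.007
clock: 4.3
tool_pos: [0.4794, 0.0312, 0.0916]
eef_rot: [0.998, 0.059, -0.001, 0.0]
contact_force: [-0.2, -0.6, 0.2]
opening: 0.004
```

```bash

python3 -m inch '[[-0.15,-0.02,0,0,0],[-0.15,-0.02,0,0,0]]' ; python3 look.py 2 side 150 350 110 290
```

```text
clock: 4.5
tool_pos: [0.4738, 0.0305, 0.0925]
eef_rot: [0.998, 0.059, 0.0, 0.0]
contact_force: [-0.0, -0.3, 0.7]
opening: 0.003
scale 3.3333333333333335 [0.30159409 0.45805154 0.69369924]
```

View pics/side2.png

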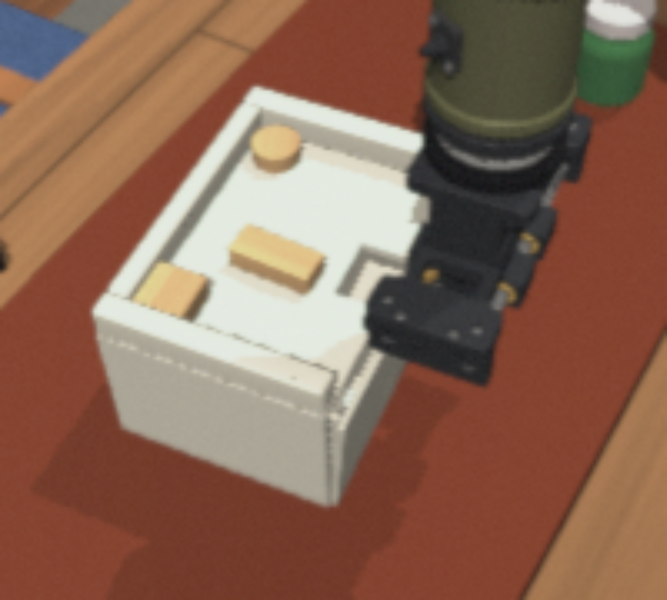

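```bash
cat >> h.py <<'E'
CTR=np.array([.5978,.0466]);T=np.radians(7.0);RM=np.array([[np.cos(T),-np.sin(T)],[np.sin(T),np.cos(T)]])
def tray(P):
    Q=np.array(P,float); Q[...,:2]=(Q[...,:2]-CTR)@RM; Q[...,2]-=.018; return Q*1000
E
python3 - <<'E'
from plant import r
from h import *
s2=pickle.load(open("pics/side2.pkl","rb")); s3=r.snapshot("scene"); pickle.dump(s3,open("pics/scene2.pkl","wb"))
for n,s in(("side",s2),("scene",s3)):
    Q=tray(cloud(s)); hsv=cv2.cvtColor(s["pixels"],cv2.COLOR_RGB2HSV)
    m=(abs(Q[...,1])<112)&(Q[...,0]<-82)&(Q[...,0]>-160)&(Q[...,2]>8)&(hsv[...,1]<70)&(hsv[...,2]>90)
    print(n,m.sum()); 
    for q in Q[m][::max(1,m.sum()//15)]: print(q.round())
E
python3 -c "
from plant import r;s=r.get_state();print(s['tool_pos'],s['contact_force'],s['clock'])"
```

```text
side 521
[-108.    9.  498.]
[-105.   34.  470.]
[-93.  21. 244.]
[-137.   30.  257.]
[-142.   25.  250.]
[-148.   -2.  165.]
[-110.   90.  189.]
[-87.  54.  91.]
[-85.  71.  98.]
[-84.  40.  46.]
[-88.  86.  96.]
[-83.  54.  39.]
[-84. 106.  97.]
[-84.  77.  45.]
[-83.  86.  42.]
[-82.  89.  23.]
scene 57
[-99. -16. 253.]
[-95.  -9. 256.]
[-96.   9. 254.]
[-93.  -9. 255.]
[-93.  -1. 254.]
[-147.  -85.  193.]
[-133.   87.  194.]
[-145.   54.  167.]
[-143.   62.  169.]
[-145.  -58.  168.]
[-140.  -61.  170.]
[-103.   41.  162.]
[-100.   54.  165.]
[-96.  70. 168.]
[-99. -61. 167.]
[-84.  94.  96.]
[-83.  63.  95.]
[-82. -35.  97.]
[-82.  -3.  94.]
[0.47302975 0.03030325 0.09255232] [-0.17998801  0.80402487 -0.47823516] 4.6
```

```bash
python3 - <<'E'
from plant import r
from h import *
for n in("side","scene"):
    s=pickle.load(open(f"pics/{n}2.pkl","rb"))
    Q=tray(cloud(s)); hsv=cv2.cvtColor(s["pixels"],cv2.COLOR_RGB2HSV)
    m=(abs(Q[...,1])<40)&(Q[...,0]<-60)&(Q[...,0]>-180)&(Q[...,2]>8)&(Q[...,2]<150)
    print(n,m.sum(),hsv[m].mean(0)); 
    for q,c in list(zip(Q[m],hsv[m]))[::max(1,m.sum()//25)]: print(q.round(),c)
E
python3 look.py 3 wrist
```

```text
side 134 [ 35.69402985  29.64179104 149.97014925]
[-61. -40.  99.] [ 48  11 234]
[-66. -38. 100.] [ 46  12 233]
[-66. -34. 100.] [ 48  11 233]
[-65. -31. 100.] [ 50  10 234]
[-62. -26. 101.] [ 49  12 234]
[-61. -24.  99.] [ 45  14 225]
[-71. -27. 100.] [ 30  19 149]
[-70. -23. 101.] [ 25  29 199]
[-68. -22.  98.] [ 23  29 175]
[-73. -23.  96.] [21 21 86]
[-122.   29.  148.] [96 31 41]
[-61.  24. 100.] [ 48  11 231]
[-63.  28. 100.] [ 49  12 231]
[-64.  35. 102.] [ 48  11 232]
[-66.  37. 102.] [ 50  20 196]
[-86.  35.  72.] [27 26 99]
[-83.  17.  45.] [ 24  25 103]
[-85.  33.  63.] [ 22  27 103]
[-85.  38.  66.] [ 23  29 104]
[-81.  -3.  11.] [  7 116 114]
[-85.  38.  58.] [ 22  27 103]
[-84.  35.  50.] [ 21  33 107]
[-83.  25.  33.] [ 21  34 106]
[-81.  15.  16.] [ 11  74 107]
[-83.  38.  39.] [ 25  31 107]
[-81.  21.  11.] [  9  88 107]
[-81.  32.  15.] [ 11  67 107]
scene 370 [ 34.14594595  53.38378378 151.02702703]
[-127.    8.  150.] [ 11 120  51]
[-114.    2.  131.] [144  49  26]
[-116.   -4.  120.] [150  45  17]
[-117.    2.  113.] [165  21  24]
[-117.    8.  108.] [60 29 26]
[-113.  -15.  106.] [  4 172  80]
[-115.   -6.   98.] [143  64  16]
[-114.    6.   93.] [ 0 38 27]
[-81.  39. 101.] [ 12 106 183]
[-79.  33.  99.] [ 22  50 204]
[-80.  -6.  97.] [ 26  32 250]
[-78.  33.  95.] [ 32  32 231]
[-79.  -6.  94.] [ 21  58 176]
[-70.  32. 102.] [ 30   1 255]
[-78.  -6.  90.] [ 19  61 163]
[-67.  32. 101.] [  0   0 255]
[-76.  -9.  88.] [ 20  59 165]
[-62.  28. 103.] [ 30   1 255]
[-77. -12.  82.] [ 22  56 164]
[-61.  28. 100.] [ 30   1 255]
[-79.  -0.  74.] [ 21  60 167]
[-78.  -3.  70.] [ 21  54 165]
[-77.  -6.  67.] [ 20  55 163]
[-76. -12.  64.] [ 20  59 164]
[-73. -18.  64.] [ 27  39 215]
[-76.  23.  56.] [ 23  57 194]
[-74.  17.  54.] [ 24  71 249]
scale 1.5625 [0.5475591  0.03968562 0.24892272]
```

View pics/wrist3.png

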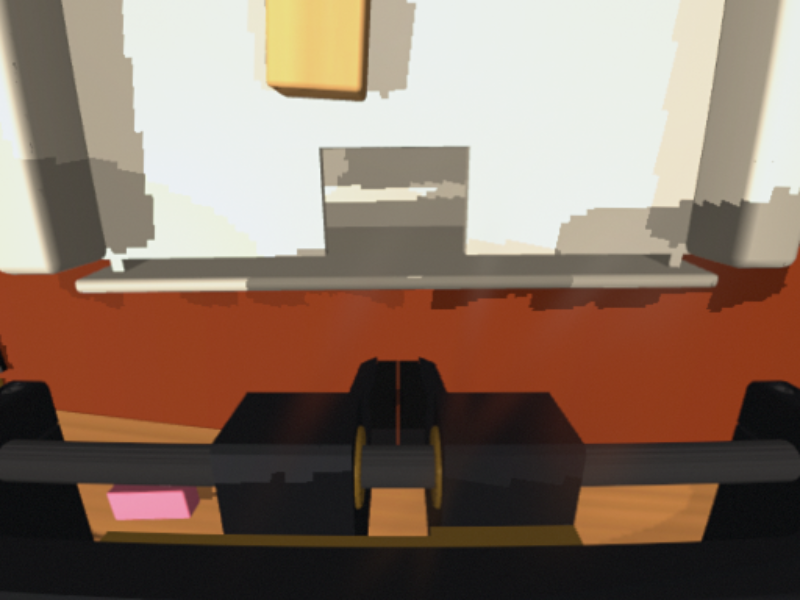

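```bash
python3 - <<'E'
from h import *
for k,z0 in((1,.2282),(3,.0925)):
    s=pickle.load(open(f"pics/wrist{k}.pkl","rb")); P=cloud(s)
    for v in (228,232,234,238,250): print(k,v,(P[v,[242,248,262,268]]-[0,0,z0]).round(3).tolist())
E
```

```text
1 228 [[0.449, 0.048, -0.211], [0.451, 0.039, -0.209], [0.453, 0.018, -0.21], [0.551, 0.033, 0.011]]
1 232 [[0.548, 0.048, 0.012], [0.549, 0.045, 0.013], [0.549, 0.037, 0.013], [0.55, 0.033, 0.014]]
1 234 [[0.548, 0.048, 0.015], [0.548, 0.045, 0.015], [0.549, 0.037, 0.015], [0.549, 0.033, 0.014]]
1 238 [[0.548, 0.048, 0.02], [0.548, 0.045, 0.021], [0.55, 0.037, 0.021], [0.55, 0.034, 0.021]]
1 250 [[0.548, 0.047, 0.033], [0.548, 0.044, 0.033], [0.549, 0.037, 0.034], [0.55, 0.034, 0.035]]
3 228 [[0.444, 0.039, -0.073], [0.443, 0.033, -0.076], [0.445, 0.02, -0.074], [0.483, 0.024, 0.011]]
3 232 [[0.48, 0.039, 0.012], [0.48, 0.035, 0.012], [0.481, 0.027, 0.013], [0.482, 0.024, 0.013]]
3 234 [[0.48, 0.039, 0.015], [0.48, 0.035, 0.015], [0.481, 0.027, 0.016], [0.481, 0.024, 0.015]]
3 238 [[0.48, 0.038, 0.02], [0.48, 0.035, 0.02], [0.481, 0.027, 0.02], [0.481, 0.024, 0.02]]
3 250 [[0.48, 0.038, 0.034], [0.481, 0.035, 0.034], [0.481, 0.028, 0.034], [0.482, 0.025, 0.035]]
```

The wrist depth puts the real fingertips about 11 mm above the reported TCP. They should be 19 mm below it, so the z reading is off by about 30 mm. The finger therefore skimmed over the panel. I'll redo the pull with the tip at TCP+0.011.

```bash

python3 -m inch '[[0,0,0.8,0,0],[0,0,0.8,0,0],[0.2,0.03,0.7,0,0],[0.8,0.11,0,0,0],[0.8,0.11,0,0,0]]' 
python3 -m inch '[[0.8,0.11,0,0,0],[0.09,0.01,0,0,0],[0,0,0,0,0]]' 
python3 -m inch '[[0,0,-0.8,0,0],[0,0,-0.8,0,0],[0,0,-0.5,0,0],[0,0,-0.4,0,0],[0,0,0,0,0]]'
```

```text
clock: 5.15
tool_pos: [0.5196, 0.0368, 0.151]
eef_rot: [0.998, 0.059, 0.001, -0.0]
contact_force: [-0.0, 0.3, -0.5]
opening: 0.004
clock: 5.45
tool_pos: [0.5405, 0.0396, 0.1498]
eef_rot: [0.998, 0.059, -0.0, 0.0]
contact_force: [-0.1, -0.1, 1.0]
opening: 0.005
clock: 5.95
tool_pos: [0.5396, 0.0395, 0.0864]
eef_rot: [0.998, 0.059, -0.001, 0.0]
contact_force: [0.2, -0.4, 0.0]
opening: 0.008
```

```bash

python3 -m inch '[[-0.3,-0.04,0,0,0],[-0.28,-0.035,-0.04,0,0],[-0.28,-0.035,-0.04,0,0],[-0.27,-0.033,-0.1,0,0],[-0.27,-0.033,-0.1,0,0]]' 
python3 -m inch '[[-0.24,-0.03,-0.16,0,0],[-0.24,-0.03,-0.16,0,0],[-0.24,-0.03,-0.2,0,0],[-0.24,-0.03,-0.2,0,0]]'
cat > binchk.py <<'E'
from plant import r
from h import *
for n in("side","scene"):
    s=r.snapshot(n); pickle.dump(s,open(f"pics/{n}b.pkl","wb"))
    Q=tray(cloud(s)); hsv=cv2.cvtColor(s["pixels"],cv2.COLOR_RGB2HSV)
    m=(abs(Q[...,1])<112)&(Q[...,0]<-79)&(Q[...,0]>-160)&(Q[...,2]>20)&(Q[...,2]<110)&(hsv[...,1]<70)&(hsv[...,2]>80)
    q=Q[m]; th=np.arctan2(-(q[:,0]+70),q[:,2]-10); print(n,m.sum(),'x pct',np.percentile(q[:,0],[2,10,50]).round(),'theta pct',np.percentile(th,[10,50,90]).round(2),'zmax',np.percentile(q[:,2],95))
E
python3 binchk.py
```

```text
clock: 6.45
tool_pos: [0.506, 0.0353, 0.0807]
eef_rot: [0.998, 0.059, 0.001, -0.0]
contact_force: [2.1, -0.5, 0.9]
opening: 0.005
clock: 6.85
tool_pos: [0.4836, 0.0326, 0.0626]
eef_rot: [0.998, 0.059, 0.002, -0.0]
contact_force: [9.1, 0.2, 32.6]
opening: 0.003
side 817 x pct [-138. -136. -112.] theta pct [0.43 0.88 0.96] zmax 75.06842065099008
scene 697 x pct [-135. -130. -119.] theta pct [0.78 0.85 0.92] zmax 68.40214421515932
```

```bash

python3 -m inch '[[0.1,0.01,0.3,0,0],[0.1,0,0.6,0,0],[0,0,0.9,0,0],[0,0,0.9,0,0],[0,0,0.9,0,0]]' ; python3 binchk.py
```

```text
clock: 7.45
tool_pos: [0.4845, 0.0322, 0.1527]
eef_rot: [0.998, 0.059, -0.002, 0.0]
contact_force: [-0.3, 0.6, -1.6]
opening: 0.008
side 1660 x pct [-138. -135. -115.] theta pct [0.62 0.88 0.96] zmax 69.00929693356278
scene 861 x pct [-135. -132. -122.] theta pct [0.8  0.85 0.91] zmax 67.46733449604704
```

```bash

python3 -m inch '[[0.86,0.48,0,0,0],[0.86,0.48,0,0,0],[0.86,0.48,0,0,0],[0.86,0.48,0,0,0],[0.86,0.48,0,0,0]]'
python3 -m inch '[[0.86,0.48,0,0,0],[0.86,0.48,0,0,0],[0,0,-0.3,0,0],[0,0,-0.3,0,0],[0,0,0,0,0]]'
```

```text
clock: 8.05
tool_pos: [0.5931, 0.0926, 0.1508]
eef_rot: [0.998, 0.059, -0.002, 0.0]
contact_force: [0.6, 0.7, 0.3]
opening: 0.001
clock: 8.55
tool_pos: [0.6341, 0.115, 0.1349]
eef_rot: [0.998, 0.058, -0.003, 0.001]
contact_force: [0.1, -1.3, 0.1]
opening: 0.008
```

```bash
python3 look.py 4 wrist
python3 - <<'E'
from h import *
s=pickle.load(open("pics/wrist4.pkl","rb")); P=cloud(s)
for v in (222,226,230,234,240): print(v,P[v,[230,242,248,262,268,278]].round(3).tolist())
E
```

```text
scale 1.5625 [0.70958928 0.12467227 0.29082859]
222 [[0.643, 0.131, 0.139], [0.644, 0.124, 0.139], [0.644, 0.121, 0.139], [0.645, 0.112, 0.14], [0.645, 0.108, 0.139], [0.638, 0.099, 0.119]]
226 [[0.64, 0.131, 0.138], [0.641, 0.124, 0.139], [0.641, 0.12, 0.139], [0.643, 0.112, 0.139], [0.642, 0.108, 0.138], [0.635, 0.099, 0.119]]
230 [[0.637, 0.131, 0.139], [0.638, 0.124, 0.139], [0.638, 0.12, 0.138], [0.64, 0.111, 0.14], [0.644, 0.109, 0.148], [0.632, 0.098, 0.119]]
234 [[0.642, 0.13, 0.153], [0.641, 0.123, 0.15], [0.642, 0.12, 0.151], [0.642, 0.112, 0.149], [0.642, 0.108, 0.149], [0.645, 0.103, 0.153]]
240 [[0.642, 0.13, 0.16], [0.641, 0.123, 0.158], [0.642, 0.12, 0.158], [0.642, 0.112, 0.158], [0.643, 0.109, 0.157], [0.645, 0.104, 0.161]]
```

View pics/wrist4.png

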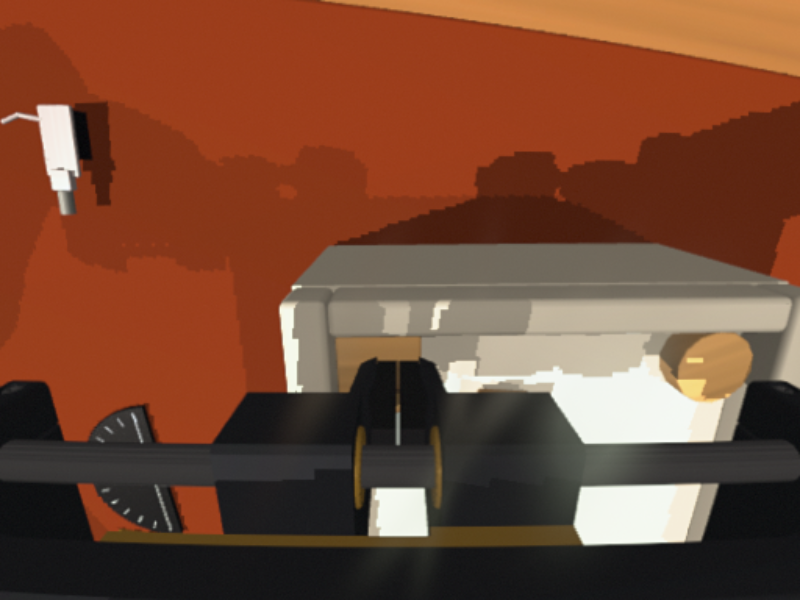

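The wrist view shows the finger over the square, about 8 mm towards the tray middle and clear of both rims. The tip reads 0.148 and the block top 0.139. Next I feel downward.

```bash

python3 -m inch '[[0,0,-0.24,0,0],[0,0,0,0,0]]'; python3 -m inch '[[0,0,-0.08,0,0]]'; python3 -m inch '[[0,0,-0.04,0,0]]'
```

```text
clock: 8.8
tool_pos: [0.6364, 0.116, 0.1308]
eef_rot: [0.998, 0.059, -0.001, 0.0]
contact_force: [-0.4, -0.8, 0.3]
opening: 0.002
clock: 8.9
tool_pos: [0.6373, 0.1164, 0.1296]
eef_rot: [0.998, 0.059, 0.0, 0.0]
contact_force: [-0.1, 0.2, 0.3]
opening: 0.001
clock: 9.0
tool_pos: [0.6374, 0.1164, 0.1287]
eef_rot: [0.998, 0.059, 0.0, 0.0]
contact_force: [-2.4, -0.6, 7.4]
opening: 0.008
```

```bash

python3 -m inch '[[-0.1,-0.012,-0.02,0,0],[-0.2,-0.025,0,0,0],[-0.3,-0.04,0,0,0]]'; python3 -m inch '[[-0.4,-0.049,0,0,0],[-0.4,-0.049,0,0,0]]'
```

```text
clock: 9.3
tool_pos: [0.6232, 0.1148, 0.1287]
eef_rot: [0.998, 0.059, 0.001, -0.0]
contact_force: [1.8, 0.8, 6.1]
opening: 0.005
clock: 9.5
tool_pos: [0.6025, 0.1123, 0.1287]
eef_rot: [0.998, 0.059, 0.001, -0.0]
contact_force: [1.5, 0.2, 5.6]
opening: 0.007
```

```bash

python3 -m inch '[[-0.5,-0.061,-0.01,0,0],[-0.5,-0.061,0,0,0],[-0.5,-0.061,0,0,0],[-0.5,-0.061,0,0,0]]'; python3 -m inch '[[-0.4,-0.049,0,0,0],[-0.3,-0.037,0,0,0],[-0.2,-0.025,0,0,0],[0,0,0,0,0]]'
```

```text
clock: 9.9
tool_pos: [0.5526, 0.1062, 0.1287]
eef_rot: [0.998, 0.059, 0.002, -0.0]
contact_force: [2.5, -0.1, 6.9]
opening: 0.005
clock: 10.3
tool_pos: [0.5292, 0.1033, 0.1287]
eef_rot: [0.998, 0.059, 0.0, -0.0]
contact_force: [-0.9, 0.4, 9.3]
opening: 0.001
```

```bash

python3 -m inch '[[-0.3,-0.037,0,0,0],[-0.3,-0.037,0,0,0]]'; python3 -m inch '[[-0.3,-0.037,0,0,0],[0,0,0,0,0]]';python3 look.py 5 side 150 350 110 290
```

```text
clock: 10.5
tool_pos: [0.5157, 0.1017, 0.1286]
eef_rot: [0.998, 0.059, 0.002, -0.0]
contact_force: [1.5, 0.8, 6.2]
opening: 0.005
clock: 10.7
tool_pos: [0.5053, 0.1002, 0.1282]
eef_rot: [0.998, 0.059, -0.001, 0.0]
contact_force: [-0.8, 0.7, 7.2]
opening: 0.007
scale 3.3333333333333335 [0.30159409 0.45805154 0.69369924]
```

View pics/side5.png

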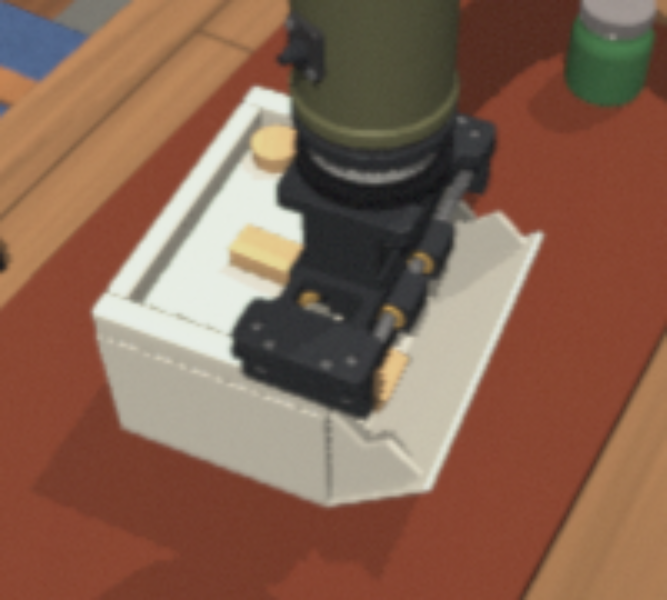

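The square hangs over the edge at about (395,378) in the crop, with the bin fully out. Lifting should let it drop.

```bash

python3 -m inch '[[-0.2,-0.02,0,0,0],[0,0,0.5,0,0],[0,0,0.6,0,0]]'
cat > wood.py <<'E'
import sys
from plant import r
from h import *
for n in sys.argv[1:]:
    s=r.snapshot(n); pickle.dump(s,open(f"pics/{n}w.pkl","wb")); Q=tray(cloud(s)); hsv=cv2.cvtColor(s["pixels"],cv2.COLOR_RGB2HSV)
    m=(abs(Q[...,1])<108)&(abs(Q[...,0]+40)<120)&(Q[...,2]>10)&(Q[...,2]<125)&(hsv[...,1]>60)&(hsv[...,2]>60)&(hsv[...,0]>13)&(hsv[...,0]<35)
    k,L,st,c=cv2.connectedComponentsWithStats(m.astype(np.uint8))
    for i in range(1,k):
        if st[i,4]>25: print(n,c[i].round(),st[i,4],'tray med',np.median(Q[L==i],0).round(1),'min',Q[L==i].min(0).round(),'max',Q[L==i].max(0).round())
E
python3 wood.py side scene wrist
```

```text
clock: 11.05
tool_pos: [0.5, 0.0996, 0.1547]
eef_rot: [0.998, 0.059, -0.002, 0.0]
contact_force: [0.9, -0.1, 1.0]
opening: 0.008
side [231. 154.] 139 tray med [ 44.6 -65.2 113.8] min [ 30. -90. 100.] max [ 62. -53. 117.]
side [228. 184.] 192 tray med [ 10.3  20.7 116.6] min [-12.  -1.  99.] max [ 34.  30. 119.]
side [262. 237.] 110 tray med [-88.1  62.8  38.3] min [-99.  40.  12.] max [-65.  79.  46.]
scene [272. 201.] 180 tray med [  4.7  15.  117. ] min [-38.   3.  97.] max [ 32.  35. 123.]
scene [241. 216.] 89 tray med [ 44.4 -73.4 115.1] min [ 31. -88.  98.] max [ 57. -56. 120.]
wrist [470.  25.] 2903 tray med [ 39.2 -66.1 115.3] min [ 25. -90.  99.] max [ 56. -53. 118.]
wrist [328.  90.] 4005 tray med [ -0.6  19.3 118. ] min [-32.  -2. 100.] max [ 30.  32. 120.]
wrist [249. 199.] 133 tray med [-97.5  70.5  36.6] min [-101.   54.   29.] max [-94.  88.  41.]
```

```bash

python3 -m inch '[[0.81,-0.27,0,0,0],[0.81,-0.27,0,0,0],[0.81,-0.27,0,0,0],[0.81,-0.27,0,0,0],[0.81,-0.28,0,0,0]]'
python3 -m inch '[[0,0,-0.6,0,0],[0,0,-0.35,0,0],[0,0,0,0,0]]'; python3 -m inch '[[0,0,-0.06,0,0]]';  python3 -m inch '[[0,0,-0.06,0,0]]'
```

```text
clock: 11.7
tool_pos: [0.6031, 0.0657, 0.1538]
eef_rot: [0.998, 0.059, -0.001, 0.0]
contact_force: [0.0, -0.2, 0.1]
opening: 0.01
clock: 12.0
tool_pos: [0.6012, 0.0661, 0.1291]
eef_rot: [0.998, 0.059, -0.003, 0.0]
contact_force: [0.0, 0.2, 0.5]
opening: 0.006
clock: 12.1
tool_pos: [0.6027, 0.0664, 0.1295]
eef_rot: [0.998, 0.059, -0.001, -0.0]
contact_force: [-0.3, 0.1, 0.2]
opening: 0.003
clock: 12.2
tool_pos: [0.6035, 0.0664, 0.1287]
eef_rot: [0.998, 0.059, 0.0, -0.0]
contact_force: [0.8, 0.2, 0.2]
opening: 0.007
```

```bash

python3 -m inch '[[0,0,-0.06,0,0]]';  python3 -m inch '[[0,0,-0.04,0,0]]';  python3 -m inch '[[0,0,-0.03,0,0]]'
```

```text
clock: 12.3
tool_pos: [0.6037, 0.0663, 0.1273]
eef_rot: [0.998, 0.059, 0.0, -0.0]
contact_force: [1.0, 0.3, -0.9]
opening: 0.005
clock: 12.4
tool_pos: [0.6036, 0.0662, 0.1262]
eef_rot: [0.998, 0.059, 0.0, 0.0]
contact_force: [-0.7, -1.3, 11.3]
opening: 0.006
clock: 12.5
tool_pos: [0.6037, 0.0662, 0.1262]
eef_rot: [0.998, 0.059, 0.0, -0.0]
contact_force: [-3.2, 0.1, 11.8]
opening: 0.007
```

```bash

python3 -m inch '[[-0.1,0.14,0,0,0],[-0.2,0.28,0,0,0],[-0.2,0.28,0,0,0],[-0.2,0.28,0,0,0]]'; python3 -m inch '[[-0.4,-0.049,0,0,0],[-0.4,-0.049,0,0,0],[-0.4,-0.049,0,0,0]]'; python3 wood.py side scene
```

```text
clock: 12.9
tool_pos: [0.5871, 0.091, 0.1262]
eef_rot: [0.998, 0.059, 0.002, 0.0]
contact_force: [2.7, -0.7, 6.3]
opening: 0.006
clock: 13.2
tool_pos: [0.5572, 0.088, 0.1262]
eef_rot: [0.998, 0.059, 0.002, -0.001]
contact_force: [0.7, -0.5, 5.1]
opening: 0.008
side [251. 206.] 240 tray med [-57.1  52.9 116.4] min [-74.  34. 101.] max [-33.  60. 123.]
side [262. 237.] 107 tray med [-87.9  62.8  38.1] min [-100.   41.   15.] max [-65.  80.  47.]
scene [281. 193.] 88 tray med [-20.9  40.9 112.7] min [-64.  30.  94.] max [-14.  60. 124.]
scene [241. 215.] 107 tray med [ 42.8 -72.3 115.1] min [ 19. -88.  97.] max [ 55. -56. 122.]
```

```bash

python3 -m inch '[[-0.4,-0.049,-0.01,0,0],[-0.4,-0.049,0,0,0],[-0.4,-0.049,0,0,0],[-0.3,-0.04,0,0,0],[-0.2,-0.025,0,0,0]]'; python3 -m inch '[[-0.2,-0.025,0,0,0],[0,0,0.4,0,0],[0,0,0.8,0,0]]';  python3 wood.py side scene wrist
```

```text
clock: 13.8
tool_pos: [0.5151, 0.0827, 0.1262]
eef_rot: [0.998, 0.059, 0.002, -0.001]
contact_force: [1.4, 0.4, 7.8]
opening: 0.005
clock: 14.1
tool_pos: [0.507, 0.0813, 0.1546]
eef_rot: [0.998, 0.059, -0.002, 0.0]
contact_force: [1.0, -0.4, 0.4]
opening: 0.005
side [232. 154.] 175 tray med [ 41.2 -65.6 113.8] min [ 25. -91.  99.] max [ 63. -53. 117.]
side [264. 230.] 310 tray med [-88.5  50.4  49.7] min [-109.   13.   11.] max [-58.  80.  96.]
scene [241. 216.] 90 tray med [ 45.3 -72.8 115.3] min [ 33. -88.  99.] max [ 57. -56. 119.]
wrist [439.  31.] 3081 tray med [ 40.6 -67.3 115.4] min [ 24. -90. 100.] max [ 61. -53. 118.]
wrist [229. 205.] 75 tray med [-99.2  73.7  34.8] min [-102.   54.   31.] max [-97.  88.  37.]
```

```bash

python3 -m inch '[[0.8,-0.53,0,0,0],[0.8,-0.53,0,0,0],[0.8,-0.53,0,0,0],[0.8,-0.53,0,0,0],[0.8,-0.53,0,0,0]]'
python3 -m inch '[[0.8,-0.53,0,0,0],[0.8,-0.53,0,0,0],[0,0,0,0,0]]'; python3 -m inch '[[0,0,-0.5,0,0],[0,0,-0.4,0,0],[0,0,0,0,0],[0,0,0,0,0]]'
```

```text
clock: 14.75
tool_pos: [0.6087, 0.0143, 0.1539]
eef_rot: [0.998, 0.059, -0.001, -0.0]
contact_force: [0.6, -0.0, 0.1]
opening: 0.009
clock: 15.05
tool_pos: [0.6503, -0.0147, 0.1538]
eef_rot: [0.998, 0.057, 0.001, 0.001]
contact_force: [-0.1, -0.3, -0.6]
opening: 0.002
clock: 15.45
tool_pos: [0.6476, -0.0109, 0.1317]
eef_rot: [0.998, 0.059, -0.001, -0.0]
contact_force: [0.8, 0.0, -0.3]
opening: 0.004
```

```bash

python3 -m inch '[[0,0,-0.2,0,0],[0,0,0,0,0]]';  python3 -m inch '[[0,0,-0.05,0,0]]';  python3 -m inch '[[0,0,-0.05,0,0]]'
```

```text
clock: 15.65
tool_pos: [0.6482, -0.0116, 0.1271]
eef_rot: [0.998, 0.059, -0.0, 0.0]
contact_force: [-0.5, 0.6, 0.0]
opening: 0.005
clock: 15.75
tool_pos: [0.6487, -0.0118, 0.1264]
eef_rot: [0.998, 0.059, 0.0, 0.0]
contact_force: [0.7, -0.3, 0.8]
opening: 0.004
clock: 15.85
tool_pos: [0.6488, -0.0118, 0.1251]
eef_rot: [0.998, 0.059, 0.0, 0.0]
contact_force: [0.2, -0.1, 0.2]
opening: 0.003
```

```bash

python3 -m inch '[[0,0,-0.05,0,0]]';  python3 -m inch '[[0,0,-0.04,0,0]]'; python3 -m inch '[[0,0,-0.02,0,0]]'
```

```text
clock: 15.95
tool_pos: [0.6487, -0.0118, 0.1238]
eef_rot: [0.998, 0.059, 0.0, 0.0]
contact_force: [0.4, 0.5, 1.5]
opening: 0.004
clock: 16.05
tool_pos: [0.6488, -0.0118, 0.1237]
eef_rot: [0.998, 0.059, 0.0, 0.0]
contact_force: [-3.9, 0.3, 12.7]
opening: 0.004
clock: 16.15
tool_pos: [0.649, -0.0118, 0.1237]
eef_rot: [0.998, 0.059, 0.001, 0.0]
contact_force: [-2.0, -0.7, 11.8]
opening: 0.006
```

```bash

python3 -m inch '[[-0.1,-0.012,0,0,0],[-0.2,-0.025,0,0,0],[-0.3,-0.037,0,0,0],[-0.4,-0.049,0,0,0],[-0.4,-0.049,0,0,0]]'
python3 -m inch '[[-0.4,-0.049,-0.01,0,0],[-0.5,-0.061,0,0,0],[-0.5,-0.061,0,0,0],[-0.4,-0.049,0,0,0]]';  python3 wood.py side scene
```

```text
clock: 16.65
tool_pos: [0.6157, -0.016, 0.1237]
eef_rot: [0.998, 0.059, 0.003, 0.0]
contact_force: [1.3, -0.1, 5.8]
opening: 0.003
clock: 17.05
tool_pos: [0.5709, -0.0216, 0.1237]
eef_rot: [0.998, 0.059, 0.003, 0.0]
contact_force: [2.1, -0.2, 6.7]
opening: 0.005
side [269. 165.] 60 tray med [-47.1 -65.3 113.6] min [-53. -90. 102.] max [-42. -54. 124.]
side [262. 230.] 302 tray med [-79.3  41.3  37.8] min [-100.   24.   13.] max [-58.  79.  97.]
scene [238. 195.] 90 tray med [-24.8 -77.4 112.2] min [-58. -91.  96.] max [-16. -55. 125.]
```

```bash

python3 -m inch '[[-0.4,-0.049,-0.01,0,0],[-0.4,-0.049,0,0,0],[-0.4,-0.049,0,0,0],[-0.3,-0.037,0,0,0],[-0.3,-0.037,0,0,0]]'; python3 -m inch '[[-0.2,-0.02,0,0,0],[-0.1,-0.01,0.4,0,0],[0,0,0.8,0,0],[0,0,0.8,0,0]]';  python3 wood.py side scene wrist; python3 binchk.py
```

```text
clock: 17.65
tool_pos: [0.5269, -0.027, 0.1236]
eef_rot: [0.998, 0.059, 0.004, 0.0]
contact_force: [0.9, 0.6, 10.5]
opening: 0.003
clock: 18.05
tool_pos: [0.5158, -0.0279, 0.1725]
eef_rot: [0.998, 0.059, -0.0, 0.0]
contact_force: [-0.5, -0.1, 0.1]
opening: 0.006
side [283. 195.] 139 tray med [-84.9 -65.9  31.4] min [-99. -95.  12.] max [-67. -53.  43.]
side [262. 230.] 302 tray med [-79.4  41.3  37.3] min [-100.   24.   13.] max [-59.  79.  97.]
wrist [163. 172.] 736 tray med [-71.1  27.1  42.8] min [-93.  20.  13.] max [-48.  54.  98.]
wrist [131. 194.] 177 tray med [-96.5  68.8  37.3] min [-101.   53.   28.] max [-92.  94.  43.]
wrist [261. 192.] 106 tray med [-95.3 -71.   35.2] min [-100.  -83.   27.] max [-91. -58.  42.]
side 1900 x pct [-138. -134. -112.] theta pct [0.48 0.87 0.94] zmax 71.89592304385313
scene 860 x pct [-135. -132. -122.] theta pct [0.79 0.85 0.91] zmax 67.64354441822626
```

```bash

python3 -m inch '[[-0.82,0.54,0,0,0],[-0.82,0.54,0,0,0],[-0.82,0.54,0,0,0],[-0.82,0.54,0,0,0],[0,0,0,0,0]]'; python3 look.py 6 wrist; python3 look.py 6 side 170 350 120 270
```

```text
clock: 18.8
tool_pos: [0.4303, 0.0276, 0.1708]
eef_rot: [0.998, 0.061, -0.003, -0.0]
contact_force: [-0.5, -0.4, 0.6]
opening: 0.003
scale 1.5625 [0.50556338 0.03716168 0.32680015]
scale 4.0 [0.30159409 0.45805154 0.69369924]
```

View pics/wrist6.png

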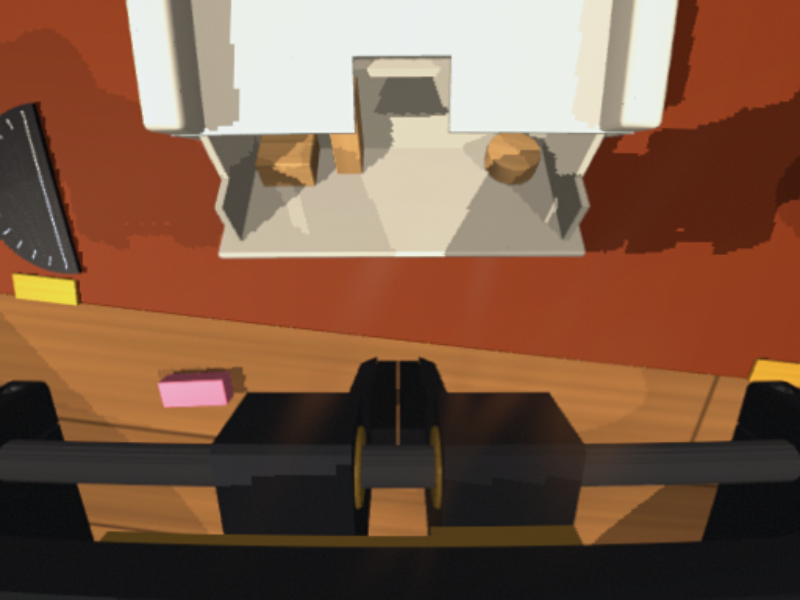

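View pics/side6.png

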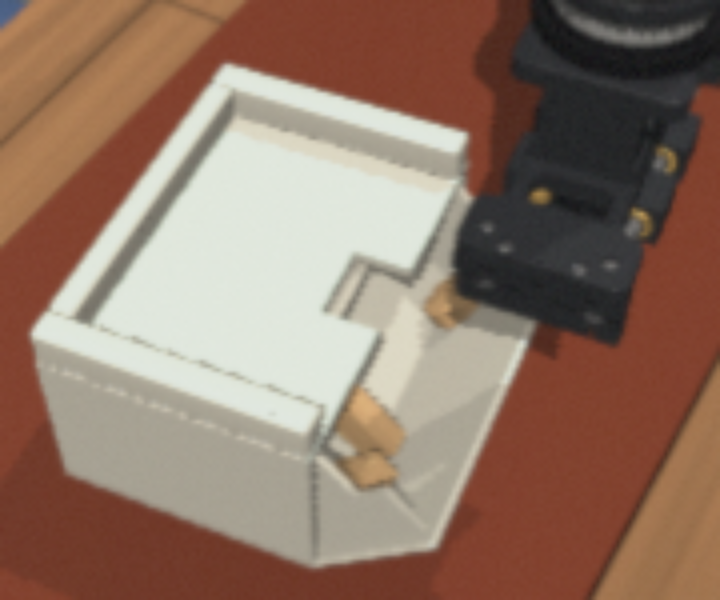

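All three offcuts are in the bin: the square at (287,160), the bar at (347,155) and the round at (513,158) in the wrist view. The tray floor is empty. Now I shut the bin from the front.

```bash

python3 -m inch '[[0,0,-0.98,0,0],[0,0,-0.98,0,0],[0,0,-0.98,0,0],[0,0,-0.98,0,0],[0,0,-0.95,0,0]]'; python3 -m inch '[[0.36,0.044,0,0,0],[0.36,0.044,0,0,0],[0.27,0.033,0.22,0,0],[0.27,0.033,0.22,0,0]]'; python3 -m inch '[[0.27,0.033,0.22,0,0],[0.27,0.033,0.22,0,0],[0.27,0.033,0.09,0,0],[0.27,0.033,0.09,0,0]]'
```

```text
clock: 19.4
tool_pos: [0.4357, 0.0253, 0.0484]
eef_rot: [0.998, 0.058, 0.001, 0.0]
contact_force: [-0.1, -0.4, 0.0]
opening: 0.005
clock: 19.8
tool_pos: [0.4651, 0.0292, 0.0621]
eef_rot: [0.998, 0.058, -0.001, 0.0]
contact_force: [-3.9, -0.4, 1.6]
opening: 0.004
clock: 20.2
tool_pos: [0.4939, 0.0331, 0.0776]
eef_rot: [0.998, 0.059, 0.001, 0.0]
contact_force: [-0.1, -0.1, 0.5]
opening: 0.005
```

```bash
python3 wood.py side scene; python3 binchk.py
```

```text
side [257. 227.] 124 tray med [-68.3  41.3  39.5] min [-77.  25.  16.] max [-53.  91.  96.]
side 223 x pct [-94. -93. -88.] theta pct [0.21 0.3  0.53] zmax 96.43334918852233
scene 370 x pct [-92. -88. -84.] theta pct [0.16 0.19 0.24] zmax 97.737819575579
```

```bash

python3 -m inch '[[0.2,0.024,0.06,0,0],[0.2,0.024,0.06,0,0]]'; python3 -m inch '[[0.15,0.018,0.02,0,0],[0,0,0,0,0]]';python3 -m inch '[[0.06,0.007,0,0,0],[0,0,0,0,0]]'
```

```text
clock: 20.6
tool_pos: [0.5022, 0.0344, 0.0793]
eef_rot: [0.998, 0.059, -0.001, 0.0]
contact_force: [-1.0, -0.2, -0.3]
opening: 0.004
clock: 20.8
tool_pos: [0.5073, 0.0351, 0.08]
eef_rot: [0.998, 0.059, 0.001, -0.0]
contact_force: [0.2, -0.2, 0.2]
opening: 0.004
clock: 21.0
tool_pos: [0.508, 0.0351, 0.0799]
eef_rot: [0.998, 0.059, 0.0, 0.0]
contact_force: [-0.1, 0.1, -0.5]
opening: 0.005
```

```bash

python3 -m inch '[[0.06,0.007,0,0,0],[0,0,0,0,0]]'; python3 -m inch '[[0.06,0.007,0,0,0],[0,0,0,0,0]]';python3 -m inch '[[0.06,0.007,0,0,0],[0,0,0,0,0]]'
```

```text
clock: 21.2
tool_pos: [0.5086, 0.0352, 0.0798]
eef_rot: [0.998, 0.059, -0.001, 0.0]
contact_force: [-2.5, -0.2, 0.8]
opening: 0.007
clock: 21.4
tool_pos: [0.5086, 0.0351, 0.0797]
eef_rot: [0.998, 0.059, -0.002, 0.0]
contact_force: [-5.2, -0.3, 2.0]
opening: 0.002
clock: 21.6
tool_pos: [0.5086, 0.0351, 0.0795]
eef_rot: [0.998, 0.059, -0.004, 0.0]
contact_force: [-8.3, -1.4, 4.6]
opening: 0.004
```

```bash

python3 -m inch '[[0.1,0.012,0,0,0],[0.1,0.012,0,0,0],[0,0,0,0,0]]'; python3 -m inch '[[-0.3,-0.04,0,0,0],[-0.6,-0.07,0,0,0],[-0.8,-0.1,0,0,0],[-0.8,-0.1,0.2,0,0],[0,0,0.9,0,0]]'; python3 -m inch '[[0,0,0.9,0,0],[0,0,0.9,0,0],[0,0,0.9,0,0],[0,0,0.5,0,0]]'; python3 binchk.py;python3 wood.py side scene wrist; python3 look.py 7 wrist; python3 look.py 7 side 120 380 90 285
```

```text
clock: 21.9
tool_pos: [0.5084, 0.0349, 0.079]
eef_rot: [0.998, 0.059, -0.009, 0.001]
contact_force: [-15.1, -1.6, 8.7]
opening: 0.008
clock: 22.4
tool_pos: [0.4515, 0.0279, 0.1064]
eef_rot: [0.998, 0.059, -0.003, 0.0]
contact_force: [0.6, -1.0, 1.0]
opening: 0.002
clock: 22.8
tool_pos: [0.4569, 0.0287, 0.1894]
eef_rot: [0.998, 0.059, 0.003, -0.0]
contact_force: [1.1, 0.3, -1.0]
opening: 0.007
side 709 x pct [-81. -81. -81.] theta pct [0.12 0.2  0.51] zmax 97.26046051735221
wrist [229.  99.] 208 tray med [-54.7  25.   37.5] min [-76.  22.  13.] max [-35.  28.  98.]
wrist [238. 127.] 27 tray med [-80.3  13.1  97.5] min [-80.   2.  96.] max [-80.  24.  99.]
scale 1.5625 [0.52940604 0.03782202 0.34340738]
scale 3.076923076923077 [0.30159409 0.45805154 0.69369924]Traceback (most recent call last):
  File "binchk.py", line 7, in <module>
    q=Q[m]; th=np.arctan2(-(q[:,0]+70),q[:,2]-10); print(n,m.sum(),'x pct',np.percentile(q[:,0],[2,10,50]).round(),'theta pct',np.percentile(th,[10,50,90]).round(2),'zmax',np.percentile(q[:,2],95))
                                                                           ~~~~~~~~~~~~~^^^^^^^^^^^^^^^^^^
    return _quantile_unchecked(
        a, q, axis, out, overwrite_input, method, keepdims, weights)
    return _ureduce(a,
                    func=_quantile_ureduce_func,
    ...<5 lines>...
                    overwrite_input=overwrite_input,
                    method=method)
    r = func(a, **kwargs)
    result = _quantile(arr,
                       quantiles=q,
    ...<2 lines>...
                       out=out,
                       weights=wgt)
    slices_having_nans = np.isnan(arr[-1, ...])
                                  ~~~^^^^^^^^^
IndexError: index -1 is out of bounds for axis 0 with size 0
```

View pics/wrist7.png

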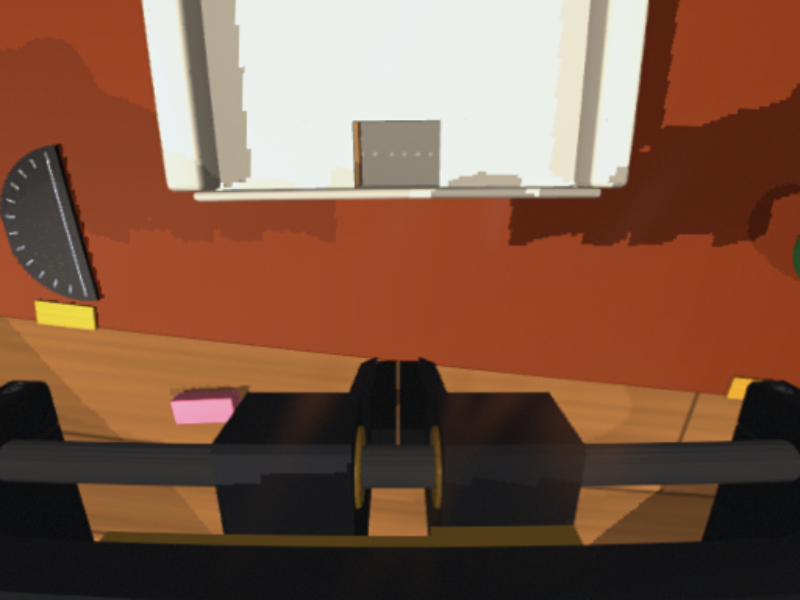

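View pics/side7.png

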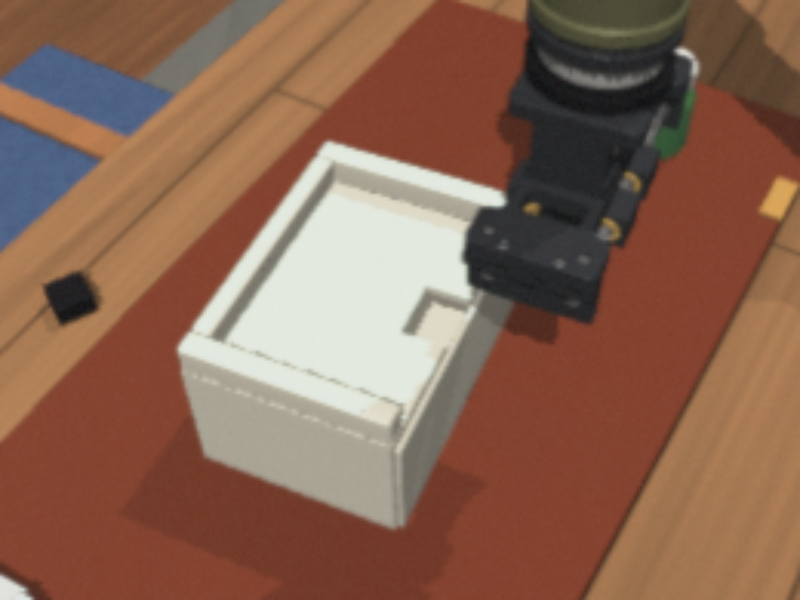

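The bin looks shut and upright. The bar's edge shows through the notch at (357,155) in the wrist view. As a last check, I compare the panel face and bystanders with the first pictures.

```bash
python3 - <<'E'
from h import *
for f in("side0","side7"):
    s=pickle.load(open(f"pics/{f}.pkl","rb")); Q=tray(cloud(s)); hsv=cv2.cvtColor(s["pixels"],cv2.COLOR_RGB2HSV)
    b=(abs(Q[...,0]+80)<8)&(Q[...,1]>45)&(Q[...,1]<100)&(hsv[...,1]<70)
    for lo,hi in((15,45),(60,95)):
        m=b&(Q[...,2]>lo)&(Q[...,2]<hi); print(f,lo,m.sum(),np.median(Q[m][:,0]).round(2))
    blk=(hsv[...,2]<70); k=np.zeros_like(blk); k[310:365,190:265]=1; print('protractor',np.argwhere(blk&k).mean(0).round(1))
    w=(hsv[...,2]>150)&(hsv[...,1]<50); k[:]=0; k[265:300,95:145]=1; print('headshell',np.argwhere(w&k).mean(0).round(1))
E
python3 -c "
from plant import r
print(r.get_state()['clock']); r.finish_job()"
```

```text
side0 15 63 -82.35
side0 60 113 -85.52
protractor [341.4 225.8]
headshell [282.3 119. ]
side7 15 78 -80.99
side7 60 114 -80.82
protractor [341.2 225.4]
headshell [282.4 119.2]
23.15
the job is handed in; nothing more can be done
```

The bin is shut with all three offcuts inside, and the job was handed in at 23.2 s of the 58 s allowed.

**What I did**
- I tilted the bin out to its stop through the notch.
- I pressed on the square, the bar and the round in turn, at about 5 to 13 N, and dragged each one off the front edge into the bin.
- I then pushed the bin shut from in front until it stopped moving, with the push reaching 15 N.

**What went wrong and was mended**
- The first pull skimmed over the panel. The wrist depth showed the fingertips about 30 mm higher than the reported TCP and `r.tips_ahead` imply. I corrected for that and the second pull worked.
- At the end of that pull the wrist briefly read 33 N upward. I lifted away at once. I did not find out what it was pressing on.

**Last checks**
- **Panel:** it is upright, with its outer face at tray x = -81 mm, where -80.5 is shut. It sits further back than in the first picture, where the same measure gave -82 near the foot and -86 near the top.
- **Offcuts:** the tray floor is empty. With the bin open I saw all three pieces inside. After shutting, only the bar's edge could be seen, through the notch.
- **Protractor and headshell:** they are within half a pixel of their first positions in the side view.
- **Jar:** I did not measure it; it looked in place in the last views.
- **Failed check:** the final bin check found no panel points in the scene view and stopped with an error, so the shut reading rests on the side view and the felt stop.

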